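# Fit the shelf plate under the rim of the bench bath

### The job

Take the red-banded bottle out of the drained bath and stand it upright in the steel tray with the other two; then fit the slotted shelf plate into the bath. The plate is longer than the opening: tilt it, feed one end in under the front rim and beneath the sprung orange hold-down arm, lower the other end past the far rim, and slide the plate back until it is centred, with both ends caught under the rim, lying flat on both ledges with the arm bearing down on it. Knock over or shove none of the other bottles, vials or the wash bottle.

Things in the scene. Friction and masses are not known exactly. Their poses are not given: they have to be found in the camera images.
- bath: White insulated bench bath, bright steel rim, fixed, 210 (x) x 150 (y) x 120 mm high. Origin: centre of its underside on the worktop; +x runs from its front end (dark control strip, roughly facing the robot) to its far end, z up. In its frame, mm: inner chamber x -84..84, y -53..53, floor at z 30, rim top at z 120.
- bath_opening (a point): Centre of the bath's opening at rim height (bath z 120 mm), axes as the bath's. At both ends a thick lip, bath z 82..120, overhangs the chamber by 26 mm, so the opening from above is bath x -58..58, y -53..53. The front lip has a slot, y -12..12, for the hold-down arm.
- bath_seat (a point): Centre of the bath at ledge height (bath z 61 mm), axes as the bath's: a fitted plate has its underside centre here. The two aluminium ledges run under the lips, bath x -84..-46 and 46..84, tops at z 61; the front one goes on to x -30 as a lead-in sloping down 30 degrees; 16 mm stay free between a seated plate and the lips above.
- hold_down (a joint): Sprung orange hold-down arm, a fork 18 mm wide, in the slot of the bath's front lip: hinge along the bath's y at bath x -82, z 72 mm. 0 = at rest on its stop; grows as the arm's end is lifted, to 1.0 rad; it cannot be pushed lower. A light spring presses it down (1.5 N at the roller on a seated plate, 2 N at 0.5 rad). About 0.075 with the plate seated under it.
- hold_down_roller (a point): Axis of the free-turning black roller (22 mm in diameter, 12 mm wide) at the end of the hold-down arm; at rest at bath x -48, z 74.5 mm, its underside 2.5 mm above the ledge. A plate end brought from the bath's middle low over the ledge, its upper edge below the roller's axis, pushes the roller up and runs in beneath it.
- shelf_plate: Slotted aluminium shelf plate, 132 (x) x 96 (y) x 5 mm, 0.15 to 0.3 kg, loose, lying on the drying mat, the same either way round. Origin: centre of its underside; z up. From its middle rises a 9 mm steel post with a blue grip bar across the top: 58 mm long in x, 13 mm wide in y, from 73 to 93 mm above the underside.
- plate_grip (a point): Centre of the plate's blue grip bar, 83 mm above the plate's underside, axes as the plate's.
- red_bottle_mid (a point): White round bottle with a white screw cap and a red band, standing on the floor of the bath, its cap above the rim; loose, 0.15 to 0.3 kg; 54 mm in diameter, 109 mm high, shoulders tapering to a cap 29 mm in diameter that takes up the top 18 mm. The point is its centre, 54.5 mm above its base; z is up through the cap.
- tray: Shallow steel instrument tray, fixed, 280 (x) x 200 (y) mm, floor 2 mm thick, rim 18 mm high. Origin: centre of its underside on the worktop.
- drying_mat: Dark green ribbed drying mat, fixed, 200 (x) x 220 (y) x 3 mm; origin at the centre of its underside.
- blue_bottle_mid (a point): White round bottle with a white screw cap and a blue band, standing in the tray; leave it alone; 54 mm in diameter, 109 mm high, shoulders tapering to a cap 29 mm in diameter that takes up the top 18 mm. The point is its centre, 54.5 mm above its base; z is up through the cap.
- yellow_bottle_mid (a point): White round bottle with a white screw cap and a yellow band, standing in the tray; leave it alone; 54 mm in diameter, 109 mm high, shoulders tapering to a cap 29 mm in diameter that takes up the top 18 mm. The point is its centre, 54.5 mm above its base; z is up through the cap.
- vial_a: Amber vial with black cap, 24 mm in diameter, 72 mm high, standing on a corner of the mat; origin at its base. Leave it alone.
- vial_b: Amber vial with black cap, 22 mm in diameter, 70 mm high, standing on the opposite corner of the mat; origin at its base. Leave it alone.
- wash_bottle: White squeeze wash bottle with blue cap and spout, 99 x 72 x 192 mm, standing on the worktop; origin at its base. Leave it alone.
Not all that is in view belongs to the job. Leave any green or pink look-alike of the part that bears red_bottle_mid alone.

How it is judged (in metres and radians):
On the way, in this order (a step that is already met when the one before it is completed fails the run):
1. the red-banded bottle stands upright in the steel tray (x of red_bottle_mid in the frame of tray between -0.125 and 0.125 m and y of red_bottle_mid in the frame of tray between -0.085 and 0.085 m and height (world z) of red_bottle_mid between 0.05 and 0.064 m and angle between red_bottle_mid's own z axis and vertical below 0.1 rad), for 0.2 s.
2. the plate has gone in under the sprung arm and lifts it (value of joint hold_down above 0.04 rad and contact force between hold_down and shelf_plate above 0.3 N and distance between shelf_plate and bath_seat below 0.08 m), for 0.1 s.
At the end, for the whole second after the job is handed in: The shelf plate lies flat (within 0.03 rad) on both ledges of the bath, centred to within 6 mm along the bath so that both ends are caught under the rim, with the sprung arm bearing down on it (arm at 0.04 to 0.13 rad); the red-banded bottle stands upright on the floor of the steel tray (all of step 1 and x of shelf_plate in the frame of bath_seat between -0.006 and 0.006 m and y of shelf_plate in the frame of bath_seat between -0.007 and 0.007 m and z of shelf_plate in the frame of bath_seat between -0.003 and 0.0025 m and angle between shelf_plate's own z axis and vertical below 0.03 rad and angle between the x axis of shelf_plate and the x axis of bath_seat, either way round below 0.12 rad and value of joint hold_down between 0.04 and 0.13 rad and contact force between hold_down and shelf_plate above 0.5 N); the robot touches nothing.
It fails at once if a blue- or yellow-banded bottle is shoved more than 25 mm or knocked over (distance of any of blue_bottle_mid, yellow_bottle_mid from where it was at the start of the episode above 0.025 m or angle between any of blue_bottle_mid, yellow_bottle_mid's own z axis and vertical above 0.4 rad).
It fails at once if a vial is shoved more than 25 mm or knocked over (distance of any of vial_a, vial_b from where it was at the start of the episode above 0.025 m or angle between any of vial_a, vial_b's own z axis and vertical above 0.4 rad).
It fails at once if the wash bottle is shoved more than 25 mm or knocked over (distance of wash_bottle from where it was at the start of the episode above 0.025 m or angle between wash_bottle's own z axis and vertical above 0.4 rad).
It fails at once if the red-banded bottle is tipped over (angle between red_bottle_mid's own z axis and vertical above 0.7 rad).
It also fails if it takes over 64 s, if anything falls off the work surface, if the arm or the gripper's body presses on something with over 40 N, if the wrist force passes 120 N, or if a joint passes its speed limit or range.

### The arm

A 7-joint arm with a two-finger parallel gripper is mounted at the origin on a cart in front of the work surface, level with it; the furniture and walls round the work are solid. World frame = base frame: x ahead of the robot, y to its left, z up, the work surface at z = 0. Lengths are in mm, angles in rad, forces in N, time in s.
With the tool pointing down it reaches from about 350 to 900 mm from the base axis. Payload 19.9 kg.
Tool frame: the origin (TCP) lies at the very end of the fingers, on their centre line; the grasp point (between the pads) lies 19 mm behind it (ctrl.hold_point_z is the distance from the TCP to the grasp point, in mm); z points along the fingers, y is the direction in which the jaws open and shut (so a half turn about z gives the same grasp; the last joint's range is limited). The gripper opens to 94 mm and grips with 3 to 60 N. Pads are 16 mm wide; open, the fingers measure 119 mm over their backs; the gripper's body (75 mm by 177 mm) begins 78 mm behind the grasp point.
Start: joints at [-1.29, 0.417, -0.01, 1.614, 0.005, 1.111, -0.053], TCP at [198.254, 592.701, 205.425] pointing down, gripper open.
Joint ranges: [-2.81, 2.81], [-0.39, 2.02], [-1.27, 1.25], [0.06, 2.57], [-1.19, 4.33], [0.19, 2], [-2.82, 2.82]. Speed limits (rad/s): [1.89, 1.89, 2.39, 2.39, 3.01, 3.01, 3.01].

### API

Orientations are given as a rotation vector (axis times angle).
In Python, from plant import ctrl gives the robot as it stands. The module is installed in compiled form; this text tells all that it offers. Calls block until the motion is done:
- ctrl.move_pose(position, orientation): joint-space move of the TCP to a pose.
- ctrl.move_straight(position, v=150, orientation=None, f_stop=None): straight line of the TCP; orientation=None keeps the orientation; v is the mean speed in mm/s. With f_stop (N) it stops when the force on the tool has changed by that much, and returns True; else False.
- ctrl.move_joints(angles): joint-space move.
- ctrl.open_gripper() and ctrl.clamp(strength=None): open the fingers fully, or close them until they stop; strength is the grip in N (None keeps the last).
- ctrl.pause(seconds).
- ctrl.ik(position, orientation): joint angles nearest the present ones, or None.
- ctrl.get_obs(): the state.
- ctrl.snapshot(name): name is "scene" or "top"; returns a dict with "frame" (384x512x3 uint8, red, green, blue), "camera_matrix" (3x3 intrinsics, pixels), "distortion" ([k1, k2, p1, p2, k3] as OpenCV has them; the pictures are not rectified), "T" (4x4, takes a point from camera to world coordinates). Camera axes: x right, y down, z forward; pixel columns grow to the right and rows downward; lengths in mm; the calibration is good to about 2 mm. A picture is of the moment at which its call begins. There is no depth.
A pose or a line that the arm cannot do raises ctrl.MotionError and nothing moves.
- ctrl.job_done(): hands the job in, once; it reports no verdict.
Trained networks look in the newest picture that a camera, given by its name, has taken for a name from the list of things; names that differ only in an ending like _2 or _b are one class to them, and where a whole thing is asked for, a point or a joint stands for the part that bears it (a point fixed in the world has none). Each returns a list of dicts, best first, with "p" (0 to 1); they miss things now and then, are a little off and sometimes report something else, mostly with a low value. They report only what shows in the picture. A call takes as long as a camera call. They do not tell look-alikes from the thing itself.
- ctrl.look_for(camera, target): "extent" ([centre column, centre row, width, height] in pixels, round what is visible of it).
- ctrl.place_of(camera, target): "point" ([column, row] in pixels: a listed point, or the origin of a listed thing).
The state is a dict: "t": time; "qpos": joint angles; "qvel": joint speeds; "effort": joint torques, N m; "position": TCP position; "tool_rot": TCP orientation; "ft_force": force on the tool from outside, world axes, zero at the start; "wrist_torque": the same for the moment, N m; "opening": finger opening in mm.
Only numpy, scipy, OpenCV 4.12 (cv2) and the standard library are available. Lean on these libraries where they do the work, as an engineer would, in place of code of your own. Each camera call takes 0.05 s, during which the arm holds its last target. There are 200 camera calls.

## Working session

There is one attempt and no reset: what is moved stays moved. The work goes in short steps, each a Python script; the robot and the scene stay as the last script left them, time stands still between calls to the robot, and variables do not carry over. Pictures are saved under pics/ and viewed, about 8 in all and at most 12, crops included, and the job is handed in when it is done.

```bash
mkdir -p pics; ls
cat > h.py <<'E'
import numpy as np, cv2
from plant import ctrl
def snap(cam,fn=None):
    s=ctrl.snapshot(cam)
    if fn: cv2.imwrite('pics/'+fn,s['frame'][:,:,::-1])
    return s
def ray(s,px):
    K=np.array(s['camera_matrix']);D=np.array(s['distortion']);T=np.array(s['T'])
    u=cv2.undistortPoints(np.array([[px]],float),K,D)[0,0]
    return T[:3,3],T[:3,:3]@np.array([u[0],u[1],1.])
def atz(s,px,z):
    o,d=ray(s,px);return o+d*(z-o[2])/d[2]
def tri(rs):
    A=0;b=0
    for o,d in rs:
        d=d/np.linalg.norm(d);P=np.eye(3)-np.outer(d,d);A=A+P;b=b+P@o
    return np.linalg.solve(A,b)
def proj(s,p):
    T=np.linalg.inv(np.array(s['T']))
    r,_=cv2.Rodrigues(T[:3,:3])
    return cv2.projectPoints(np.array(p,float).reshape(-1,1,3),r,T[:3,3],np.array(s['camera_matrix']),np.array(s['distortion']))[0][:,0]
E
python3 - <<'E'
from h import *
np.set_printoptions(precision=1,suppress=True)
S={c:snap(c,c+'0.png') for c in('scene','top')}
for c in S: print(c,np.array(S[c]['T'])[:3],S[c]['camera_matrix'][0])
cv2.imwrite('pics/both0.png',np.hstack([cv2.resize(S[c]['frame'],(400,300)) for c in S])[:,:,::-1])
Z={'bath':0,'bath_opening':120,'bath_seat':61,'hold_down_roller':74.5,'shelf_plate':3,'plate_grip':86,'red_bottle_mid':84.5,'tray':0,'drying_mat':0,'blue_bottle_mid':56.5,'yellow_bottle_mid':56.5,'vial_a':3,'vial_b':3,'wash_bottle':0}
for n,z in Z.items():
  for c in S:
    print(n,c,[(np.round(r['point']),round(r['p'],2),atz(S[c],r['point'],z)[:2]) for r in ctrl.place_of(c,n)[:4]])
E
```

```text
pics
scene [[   0.6   -0.6    0.6 -362.3]
 [  -0.8   -0.4    0.4 -576.1]
 [   0.    -0.7   -0.7 1149.7]] [470.6   0.  253.4]
top [[   0.    -1.     0.1  334.6]
 [  -1.    -0.     0.    37.4]
 [  -0.    -0.1   -1.  1811.1]] [473.5   0.  251.4]
bath scene [(array([259., 201.]), 0.77, array([592.5,  41.1]))]
bath top [(array([255., 189.]), 0.7, array([594.6,  46.2]))]
bath_opening scene [(array([255., 173.]), 0.59, array([593.4,  61.8]))]
bath_opening top [(array([259., 188.]), 0.64, array([582.2,  33. ]))]
bath_seat scene [(array([257., 190.]), 0.7, array([581.4,  43.2]))]
bath_seat top [(array([257., 188.]), 0.58, array([588.9,  38.1]))]
hold_down_roller scene []
hold_down_roller top [(array([253., 199.]), 0.46, array([545.3,  52.7]))]
shelf_plate scene [(array([318., 267.]), 0.87, array([ 463.5, -261.4]))]
shelf_plate top [(array([334., 230.]), 0.89, array([ 439.6, -259.3])), (array([257., 187.]), 0.56, array([602.8,  41.3])), (array([368., 250.]), 0.32, array([ 364.1, -389.1]))]
plate_grip scene [(array([322., 257.]), 0.72, array([ 442.7, -275.7]))]
plate_grip top [(array([340., 227
[... 1150 characters left out ...]
ay([589.1,  49.3]))]
vial_a scene [(array([343., 310.]), 0.74, array([ 374.2, -389.3])), (array([307., 242.]), 0.56, array([ 528.6, -184.6]))]
vial_a top [(array([312., 204.]), 0.52, array([ 539.1, -174.3])), (array([370., 247.]), 0.42, array([ 375.2, -397. ]))]
vial_b scene [(array([343., 310.]), 0.74, array([ 374.2, -389.3])), (array([307., 242.]), 0.56, array([ 528.6, -184.6]))]
vial_b top [(array([312., 204.]), 0.52, array([ 539.1, -174.3])), (array([370., 247.]), 0.42, array([ 375.2, -397. ]))]
wash_bottle scene [(array([338., 219.]), 0.68, array([ 676.8, -217.3]))]
wash_bottle top [(array([325., 167.]), 0.85, array([ 684.4, -224.4])), (array([254., 197.]), 0.63, array([563.3,  52.3]))]
```

Run:
```python
import cv2,numpy as np
a=cv2.imread('pics/scene0.png');b=cv2.imread('pics/top0.png')
cv2.imwrite('pics/c1.png',cv2.resize(a[110:335,90:390],(800,600),interpolation=3))
cv2.imwrite('pics/c2.png',cv2.resize(b[120:285,110:390],(800,471),interpolation=3))
cv2.imwrite('pics/c3.png',np.hstack([cv2.resize(a[140:230,205:305],(400,360),interpolation=3),cv2.resize(b[150:240,210:310],(400,360),interpolation=3)]))
```

```text
(no output)
```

View pics/c1.png

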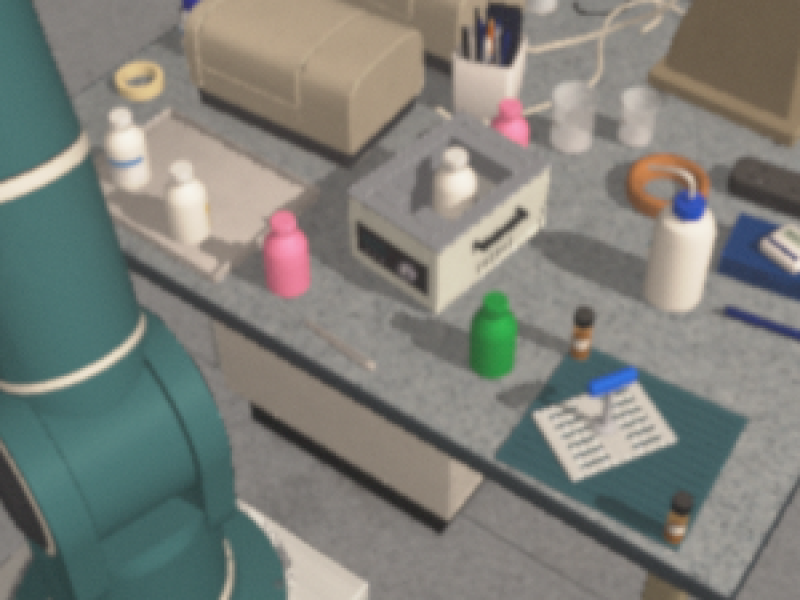

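View pics/c2.png

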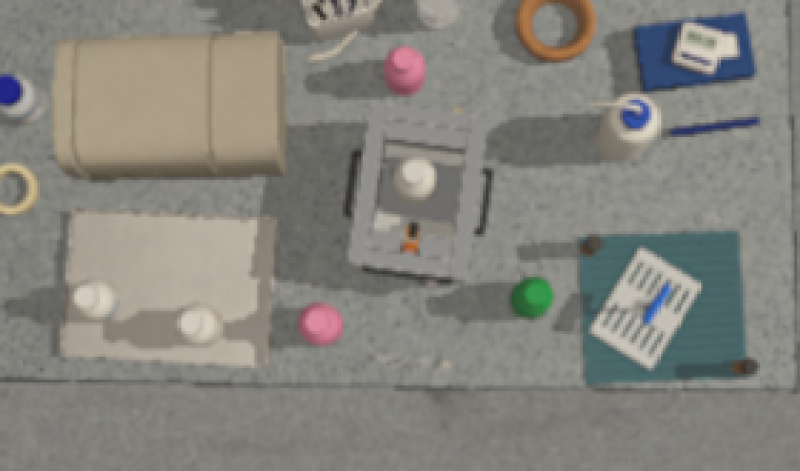

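View pics/c3.png

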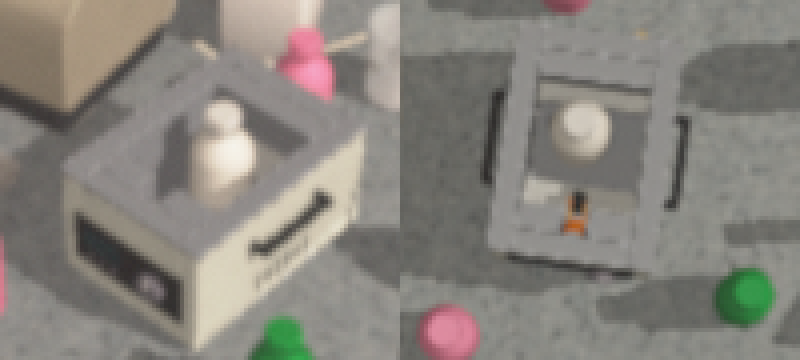

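The picture candidates for the bottle are:
- White bottle in the bath, scene (263,176) / top (255,181). I'm choosing this one: it is white and stands in the bath, and its band is hidden below the rim.
- Pink ones at scene (198,204) and (282,162), and the green one at (277,231), are look-alikes.

The c3 crop confirms the choice. The orange arm is at top (254,202), at the near end. The plate is on the mat at top (335,227), with vials at about (317,206) and (370,248).

Next I'll fit the bath, plate and cap precisely by aligning model edges in both views.

```bash
cat > fit.py <<'E'
from h import *
from scipy.optimize import minimize
def seg(a,b,n=60): return np.array(a)+np.linspace(0.03,.97,n)[:,None]*(np.array(b)-np.array(a))
def rect(x0,x1,y0,y1,z): 
    c=[(x0,y0,z),(x1,y0,z),(x1,y1,z),(x0,y1,z)]
    return [seg(c[i],c[(i+1)%4]) for i in range(4)]
def gmag(im):
    g=cv2.GaussianBlur(cv2.cvtColor(im,cv2.COLOR_RGB2LAB).astype(np.float32),(0,0),1.2)
    gx=cv2.Sobel(g,cv2.CV_32F,1,0);gy=cv2.Sobel(g,cv2.CV_32F,0,1)
    return gx,gy
def score(p,parts,gs):
    x,y,a=p;R=np.array([[np.cos(a),-np.sin(a),0],[np.sin(a),np.cos(a),0],[0,0,1]])
    tot=0
    for s,(gx,gy),segs in zip(parts[0],gs,parts[1]):
        for S in segs:
            q=proj(s,S@R.T+[x,y,0]).astype(np.float32)
            t=q[-1]-q[0];n=np.array([-t[1],t[0]])/np.linalg.norm(t)
            vx=cv2.remap(gx,q[:,:1].copy(),q[:,1:].copy(),1)[:,0];vy=cv2.remap(gy,q[:,:1].copy(),q[:,1:].copy(),1)[:,0]
            tot+=np.sqrt(((vx*n[0]+vy*n[1])**2).sum(-1)).clip(0,150).mean()
    return -tot
def fit(snaps,segs,p0,rng=(12,12,.12)):
    gs=[gmag(s['frame']) for s in snaps]
    best=None
    c=np.array([[dx,dy,da] for dx in np.linspace(-1,1,7) for dy in np.linspace(-1,1,7) for da in np.linspace(-1,1,7)])*rng+p0
    sc=[score(p,(snaps,segs),gs) for p in c]
    best=[]
    for i in np.argsort(sc)[:4]:
        sim=c[i]+np.array([[0,0,0],[2,0,0],[0,2,0],[0,0,.03]])
        best.append(minimize(score,c[i],args=((snaps,segs),gs),method='Nelder-Mead',options=dict(initial_simplex=sim,maxiter=120)))
    r=min(best,key=lambda r:r.fun);return r.x,r.fun
E
python3 - <<'E'
from fit import *
import pickle
np.set_printoptions(precision=2,suppress=True)
S=[snap('scene'),snap('top')];pickle.dump(S,open('s0.pkl','wb'))
o=rect(-105,105,-75,75,120);i=rect(-58,58,-53,53,120)
vert=[seg((x,y,0),(x,y,120)) for x,y in((-105,-75),(105,-75),(-105,75))];base=[seg((-105,-75,0),(105,-75,0)),seg((-105,-75,0),(-105,75,0))]
sc=o+i+vert+base
for segs,ss in (((sc,o+i),S),((sc,),S[:1]),((o+i,),S[1:])): print('bath',fit(ss,segs,(590,42,-.12)))
b=rect(-66,66,-48,48,8)
for a in(.5,-.5,-1,1):
  for ss in (S,S[:1],S[1:]): print('plate',a,fit(ss,[b]*len(ss),(450,-265,a),(20,20,.25)))
m=[]
for s in S:
    h=cv2.cvtColor(s['frame'],cv2.COLOR_RGB2HSV);k=((h[...,0]>100)&(h[...,0]<125)&(h[...,1]>150)&(h[...,2]>90)).astype(np.uint8)
    n,l,st,ce=cv2.connectedComponentsWithStats(k)
    for j in range(1,n):
        if st[j,4]>15: 
            yx=np.argwhere(l==j)[:,::-1].astype(float); w=atz(s,ce[j],88); u,sv,vt=np.linalg.svd(yx-yx.mean(0)); P=[atz(s,ce[j]+e*vt[0]*5,88) for e in(-1,1)];d=P[1]-P[0]
            if w[1]<-150: print('blue',st[j],ce[j],w,np.arctan2(d[1],d[0]))
print('redcap',atz(S[1],(255,181),136),atz(S[0],(259.5,165),139))
E
```

```text
bath (array([590.41,  44.16,  -0.14]), np.float64(-1258.366943359375))
bath (array([592.16,  46.  ,  -0.14]), np.float64(-744.6278686523438))
bath (array([590.45,  42.84,  -0.13]), np.float64(-542.505126953125))
plate 0.5 (array([ 444.63, -238.92,    1.04]), np.float64(-616.253173828125))
plate 0.5 (array([ 477.13, -257.99,    1.01]), np.float64(-332.4495849609375))
plate 0.5 (array([ 447.79, -261.65,    0.56]), np.float64(-237.93637084960938))
plate -0.5 (array([ 448.37, -263.5 ,   -0.57]), np.float64(-1167.954345703125))
plate -0.5 (array([ 447.12, -264.69,   -0.6 ]), np.float64(-583.876953125))
plate -0.5 (array([ 449.12, -263.11,   -0.55]), np.float64(-597.610107421875))
plate -1 (array([ 448.38, -263.53,   -0.57]), np.float64(-1167.9478759765625))
plate -1 (array([ 447.2 , -264.83,   -0.6 ]), np.float64(-583.8524169921875))
plate -1 (array([ 448.29, -262.62,   -0.55]), np.float64(-597.6217041015625))
plate 1 (array([ 477.15, -258.84,    1.01]), np.float64(-637.445068359375))
plate 1 (array([ 477.05, -257.74,    1.  ]), np.float64(-332.39898681640625))
plate 1 (array([ 478.32, -259.84,    1.01]), np.float64(-308.1485290527344))
blue [344 183  10   9  67] [348.22 187.33] [ 743.19 -209.38   88.  ] -1.0012057047553136
blue [311 248  18  10  99] [319.14 252.31] [ 449.72 -261.65   88.  ] 2.607589428618887
blue [368 130   4   9  18] [369.78 133.56] [ 798.75 -383.51   88.  ] -2.971887752306236
blue [329 157   8   8  33] [332.48 160.97] [ 690.7  -239.95   88.  ] 1.8682331192784662
blue [336 221   8  12  23] [339.09 226.26] [ 448.14 -262.33   88.  ] 2.575701332368918
redcap [603.61  46.97 136.  ] [617.03  58.93 139.  ]
```

Run:
```python
from fit import *
import pickle
np.set_printoptions(precision=2,suppress=True)
S=pickle.load(open('s0.pkl','rb'))
t=np.linspace(0,2*np.pi,17)
def circ(r,z): return [seg((r*np.cos(a),r*np.sin(a),z),(r*np.cos(b),r*np.sin(b),z),6) for a,b in zip(t[:-1],t[1:])]
c=circ(14.5,139);b=circ(27,97)
for n,ss,gg in(('both',S,[c,c]),('scene',S[:1],[c]),('top',S[1:],[c]),('top+body',S[1:],[c+b])): print(n,fit(ss,gg,(608,45,0),(16,16,0.001)))
# white-blob of yellow/blue check and tray fit
for n,p in(('blue',(450,474,0)),('yellow',(417,333,0))): print(n,fit(S,[circ(14.5,111)]*2,p,(14,14,.001)))
tr=rect(-140,140,-100,100,18)
print('tray',fit(S,[tr]*2,(468,380,1.57),(20,20,.1)))
from scipy.spatial.transform import Rotation as Ro
o=ctrl.get_obs();print(o['tool_rot'],Ro.from_rotvec(o['tool_rot']).as_matrix(),o['opening'])
im=S[1]['frame'].copy()
```

```text
both (array([609.13,  47.59,  -0.08]), np.float64(-3281.281982421875))
scene (array([607.47,  47.42,  -0.11]), np.float64(-1923.806884765625))
top (array([595.4 ,  34.03,   0.04]), np.float64(-1422.7442626953125))
top+body (array([607.5 ,  44.66,   0.01]), np.float64(-3125.108642578125))
blue (array([445.78, 465.07,   0.03]), np.float64(-3090.40673828125))
yellow (array([415.27, 329.  ,   0.02]), np.float64(-2223.698486328125))
tray (array([466.26, 378.26,   1.54]), np.float64(-446.0921630859375))
[-0.5 -3.1  0. ] [[-0.95  0.32 -0.  ]
 [ 0.32  0.95 -0.  ]
 [-0.   -0.   -1.  ]] 93.97154798570676
```

```bash
cat >> h.py <<'E'
from scipy.spatial.transform import Rotation as Ro
BX,BY,BA=590.4,44.2,-0.137
def Rz(a): return Ro.from_euler('z',a).as_matrix()
def ori(a,flip=0,th=0.):
    """gripper for plate yaw a, front-down tilt th; flip=1 turns the tool by pi about its z"""
    P=Rz(a)@Ro.from_euler('y',-th).as_matrix()
    s=-1 if flip else 1
    return Ro.from_matrix(P@np.diag([s,-s,-1])).as_rotvec()
def plate_tcp(xf,zf,deg,flip,off=(0,0),y=0):
    """TCP for plate front lower edge at bath (xf,y,zf), tilt deg; off=(grip offset along plate x, along z)"""
    th=np.radians(deg);P=Ro.from_euler('y',-th).as_matrix()
    p=np.array([xf,y,zf])+P@np.array([66+off[0],0,64+off[1]])
    return Rz(BA)@p+[BX,BY,0],ori(BA,flip,th)
WP=[(-26,200,42),(-26,60,42),(-34,61,40),(-44,64,38),(-58,64,38),(-68,64,25),(-75,63.5,15),(-78,63,8),(-79,62.5,0),(-66,62,0)]
E
python3 - <<'E'
from h import *
np.set_printoptions(precision=2,suppress=True)
for f in(0,1):
    print('flip',f)
    for p,o in [((608,47,230),ori(BA,f)),((608,47,123.5),ori(BA,f)),((505,300,230),ori(0,f)),((505,300,97),ori(0,f)),((448.4,-263.5,200),ori(-.57,f)),((448.4,-263.5,67),ori(-.57,f))]+[plate_tcp(*w,f) for w in WP]:
        print(ctrl.ik(p,o))
E
```

```text
flip 0
[-0.72  0.47  0.81  1.65 -0.36  1.18 -1.53]
[-0.66  0.58  0.73  1.75 -0.45  0.99 -1.46]
[-1.08  0.38  0.64  1.7  -0.25  1.14 -1.95]
[-1.05  0.55  0.61  1.82 -0.39  0.9  -1.83]
[-0.39  0.4   1.09  1.9  -0.41  1.08 -1.28]
[-0.23  0.59  0.9   2.01 -0.62  0.84 -1.11]
[ 0.33 -0.08 -0.6   2.2   0.64  0.4  -2.51]
[-0.79  0.19  0.53  2.37  1.91  0.21  2.42]
[-0.62  0.16  0.35  2.35  1.62  0.22  2.73]
None
None
[-0.76  0.19  0.57  2.19  0.11  0.37 -2.01]
[-0.87  0.34  0.81  2.06 -0.31  0.61 -1.59]
[-0.84  0.44  0.85  1.95 -0.43  0.79 -1.48]
[-0.71  0.53  0.77  1.82 -0.44  0.97 -1.46]
[-0.69  0.55  0.76  1.79 -0.45  0.98 -1.46]
flip 1
[-0.47  0.39  0.45  1.64 -0.18  1.15  1.46]
[-0.41  0.5   0.37  1.74 -0.22  0.95  1.48]
[-0.69  0.33  0.12  1.69 -0.04  1.13  1.02]
[-0.66  0.48  0.09  1.81 -0.05  0.86  1.03]
[-0.39  0.4   1.08  1.9  -0.4   1.08  1.86]
[-0.    0.48  0.59  2.   -0.38  0.77  1.81]
[-0.94 -0.13  0.59  2.23  0.88  0.49  0.43]
[-0.73  0.18  0.46  2.37  1.89  0.22 -0.69]
[-0.12  0.16 -0.19  2.34  1.61  0.31 -0.37]
[-0.63  0.14  0.35  2.34  1.33  0.22 -0.12]
[-0.82  0.13  0.54  2.37  1.33  0.21 -0.13]
[-0.66  0.19  0.47  2.19  0.17  0.38  1.07]
[-0.56  0.27  0.43  2.05 -0.07  0.6   1.33]
[-0.5   0.35  0.41  1.94 -0.15  0.75  1.41]
[-0.43  0.45  0.39  1.81 -0.21  0.92  1.48]
[-0.42  0.47  0.38  1.78 -0.21  0.93  1.48]
```

```bash
cat >> h.py <<'E'
L=20.;DZ=3.
def plate_tcp(xf,zf,deg,flip=1,g=0.,y=0.,dz=DZ,base=None,yaw=None):
    th=np.radians(deg);P=Ro.from_euler('y',-th).as_matrix();t=np.radians(deg-L)
    T=Ro.from_euler('y',-t).as_matrix()
    p=np.array([xf,y,zf])+P@np.array([66+g,0,83+dz])+T@np.array([0,0,-19.])
    a=BA if yaw is None else yaw
    b=[BX,BY] if base is None else base
    return Rz(a)@p+[b[0],b[1],0],ori(a,flip,t)
def st(): 
    o=ctrl.get_obs();print('t%.1f'%o['t'],np.round(o['position'],1),'F',np.round(o['ft_force'],1),'open %.1f'%o['opening'],'q',np.round(o['qpos'],2))
E
python3 - <<'E'
from h import *
np.set_printoptions(precision=2,suppress=True)
for p,o in [plate_tcp(-66,h,0,1,0,0,DZ,(448.4,-263.5),-.57) for h in(120,3)]+[plate_tcp(*w) for w in WP]: print(p,ctrl.ik(p,o))
ctrl.move_pose((608,47,230),ori(BA,1));st()
ctrl.move_straight((608,47,123.5),v=150,f_stop=8)
st();ctrl.clamp(30);st();snap('scene','g1.png')
E
```

```text
[ 442.93 -259.99  188.15] [-0.14  0.62  0.91  1.67 -0.42  1.46  1.89]
[ 442.93 -259.99   71.15] [-0.12  0.8   0.89  1.74 -0.57  1.29  1.99]
[563.28  47.94 290.46] [-0.8   0.01  0.6   1.98  0.17  0.8   1.13]
[563.28  47.94 150.46] [-0.63  0.21  0.46  2.13  0.06  0.45  1.19]
[558.48  48.6  151.45] [-0.63  0.22  0.47  2.12  0.03  0.5   1.23]
[551.7   49.54 154.33] [-0.63  0.21  0.47  2.1   0.    0.55  1.25]
[537.83  51.45 154.33] [-0.65  0.19  0.48  2.13  0.03  0.54  1.22]
[547.93  50.06 150.91] [-0.52  0.32  0.43  1.94 -0.15  0.83  1.41]
[555.57  49.   144.72] [-0.44  0.44  0.4   1.78 -0.21  1.05  1.48]
[562.11  48.1  138.76] [-0.38  0.53  0.37  1.67 -0.23  1.19  1.51]
[571.08  46.86 130.65] [-0.31  0.64  0.33  1.54 -0.25  1.35  1.52]
[583.96  45.09 130.15] [-0.3   0.66  0.32  1.5  -0.25  1.37  1.52]
t4.0 [608.   48.  229.9] F [-0.   0.8  0. ] open 94.3 q [-0.47  0.39  0.45  1.64 -0.18  1.15  1.46]
t4.9 [608.5  47.  124.4] F [-0.  -0.5 -0.6] open 94.6 q [-0.44  0.5   0.41  1.74 -0.24  0.95  1.5 ]
t5.9 [608.1  47.1 123.5] F [-0.1  1.1  2.2] open 28.8 q [-0.44  0.51  0.41  1.74 -0.24  0.95  1.5 ]
```

Run:
```python
from h import *
ctrl.move_straight((608,47,250),v=200);st()
ctrl.move_straight((505,300,250),v=250,orientation=ori(0,1));st()
print(ctrl.move_straight((505,300,105),v=150,f_stop=6))
print(ctrl.move_straight((505,300,93),v=40,f_stop=3));st()
s=snap('scene','p1.png')
cv2.imwrite('pics/p1c.png',cv2.resize(s['frame'][120:250,110:290,::-1],(720,520),interpolation=3))
```

```text
t6.8 [607.4  47.  248.7] F [-0.4 -0.3 -2.3] open 28.9 q [-0.47  0.38  0.45  1.62 -0.17  1.19  1.45]
t8.0 [505.7 298.4 250. ] F [-0.2  0.1 -2.2] open 28.9 q [-0.84  0.32  0.32  1.67 -0.11  1.17  1.08]
False
True
t9.4 [505.7 300.7  94.8] F [0.1 1.9 3.1] open 28.7 q [-0.81  0.49  0.28  1.81 -0.17  0.86  1.13]
```

View pics/p1c.png

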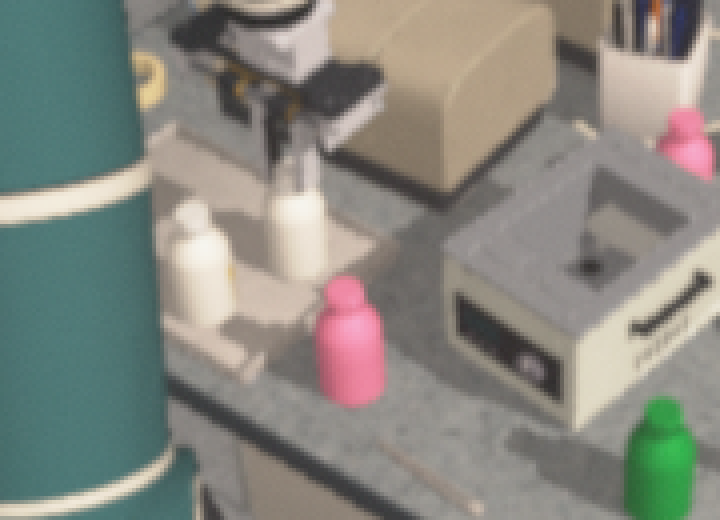

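Run:
```python
from h import *
ctrl.open_gripper();ctrl.move_straight((505,300,240),v=200);st()
kw=dict(flip=1,base=(448.4,-263.5),yaw=-.57)
p,o=plate_tcp(-66,150,0,**kw);ctrl.move_pose(p,o);st()
S=[snap('scene','q1.png'),snap('top','q2.png')]
p,o=plate_tcp(-66,3,0,**kw);print(ctrl.move_straight(p,v=150,f_stop=8));st()
ctrl.clamp(60);st()
s=snap('scene')
cv2.imwrite('pics/q3c.png',np.hstack([cv2.resize(s['frame'][190:320,260:390],(400,400),interpolation=3),cv2.resize(S[0]['frame'][120:250,100:230],(400,400),interpolation=3)])[:,:,::-1])
```

```text
t11.4 [504.5 299.8 238.9] F [ 0.  -1.4 -1.2] open 94.0 q [-0.84  0.33  0.32  1.68 -0.11  1.15  1.08]
t13.5 [ 443.6 -259.   218.1] F [ 0.3 -0.8 -0.4] open 94.0 q [-0.11  0.56  0.86  1.64 -0.36  1.49  1.83]
False
t14.7 [ 443.3 -260.3   71.9] F [-0.6  0.5  0.3] open 94.1 q [-0.05  0.74  0.77  1.74 -0.48  1.25  1.91]
t15.9 [ 442.8 -260.    71.1] F [-0.6  0.8 -1.8] open 12.8 q [-0.05  0.74  0.76  1.74 -0.48  1.25  1.91]
```

View pics/q3c.png

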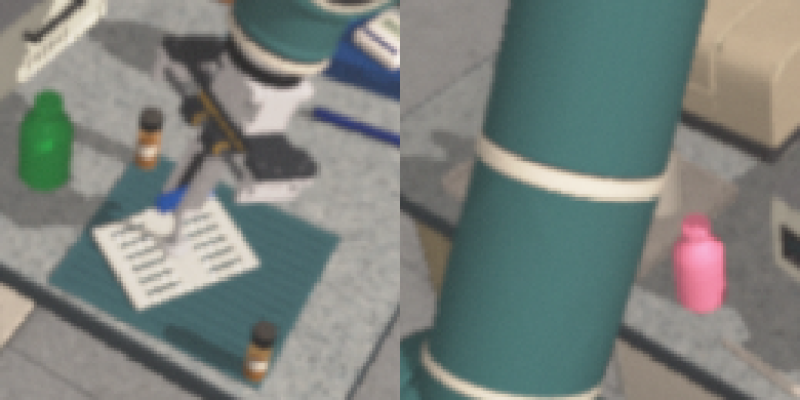

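Run:
```python
from h import *
p,o=plate_tcp(-66,140,0,base=(448.4,-263.5),yaw=-.57);ctrl.move_straight(p,v=200);st()
p,o=plate_tcp(-40,200,0);ctrl.move_straight(p,v=250,orientation=o);st()
p,o=plate_tcp(*WP[0]);ctrl.move_straight(p,v=100,orientation=o);ctrl.pause(.3);st()
P=Ro.from_euler('y',-np.radians(42)).as_matrix()
loc=np.array([[x,y,z] for x,y in((0,-48),(132,-48),(132,48),(0,48)) for z in(0,)])
W=(np.array([-26,0,200])+loc@P.T)@Rz(BA).T+[BX,BY,0]
out=[]
for c,(x0,y0) in(('scene',(190,80)),('top',(190,90))):
    s=snap(c);im=cv2.resize(s['frame'][y0:y0+130,x0:x0+130],(400,400),interpolation=3)
    q=((proj(s,W)-[x0,y0]+.5)*400/130).astype(int);cv2.polylines(im,[q],True,(255,0,0),1)
    ro=np.array([[x,y,120] for x,y in((-58,-53),(58,-53),(58,53),(-58,53))])@Rz(BA).T+[BX,BY,0]
    q=((proj(s,ro)-[x0,y0]+.5)*400/130).astype(int);cv2.polylines(im,[q],True,(0,0,255),1)
    out.append(im)
cv2.imwrite('pics/w0.png',np.hstack(out)[:,:,::-1])
```

```text
t16.8 [ 442.6 -259.6  207.2] F [-0.2 -0.3 -2.6] open 12.5 q [-0.11  0.57  0.85  1.65 -0.37  1.48  1.84]
t18.4 [609.3  40.3 268.2] F [ 0.1 -0.2 -2. ] open 12.6 q [-0.48  0.65  0.68  1.3  -0.39  1.68  1.63]
t19.9 [563.4  47.6 290.3] F [ 0.3  0.4 -1.8] open 12.6 q [-1.01  0.01  0.81  1.98  0.16  0.79  1.14]
```

View pics/w0.png

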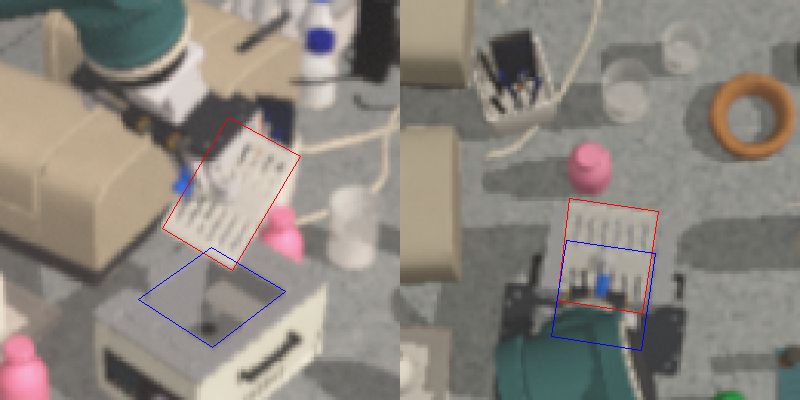

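```bash
cat > go.py <<'E'
from h import *
def go(*w,v=60,f=10,**k):
    p,o=plate_tcp(*w,**k);r=ctrl.move_straight(p,v=v,orientation=o,f_stop=f);print(w,'STOP' if r else 'ok',np.round(p,1),end=' ');st();return r
E
python3 - <<'E'
from go import *
ok=not go(-26,110,42,v=120)
for w in WP[1:5]:
    if ok: ok=not go(*w,v=60)
S=[snap('scene','i1.png'),snap('top','i1t.png')]
cv2.imwrite('pics/i1c.png',np.hstack([cv2.resize(s['frame'][130:230,205:305],(400,400),interpolation=3) for s in S])[:,:,::-1])
E
```

```text
(-26, 110, 42) ok [563.3  47.9 200.5] t20.9 [563.7  48.  201.1] F [ 0.3  0.3 -1.6] open 12.4 q [-0.94  0.16  0.8   2.09  0.    0.57  1.26]
(-26, 60, 42) ok [563.3  47.9 150.5] t21.9 [563.5  47.9 150.8] F [-0.9 -0.2 -1.8] open 12.5 q [-0.86  0.25  0.74  2.14 -0.12  0.45  1.36]
(-34, 61, 40) ok [558.5  48.6 151.4] t22.1 [559.   48.6 152. ] F [ 0.   0.2 -1.7] open 12.5 q [-0.85  0.25  0.73  2.12 -0.13  0.5   1.37]
(-44, 64, 38) ok [551.7  49.5 154.3] t22.4 [552.1  49.5 154.5] F [ 1.2  0.6 -3.4] open 12.4 q [-0.85  0.24  0.72  2.11 -0.14  0.55  1.38]
(-58, 64, 38) ok [537.8  51.4 154.3] t22.8 [537.5  51.6 154.3] F [ 1.1 -1.4 -2.2] open 12.3 q [-0.88  0.22  0.74  2.14 -0.1   0.54  1.34]
```

View pics/i1c.png

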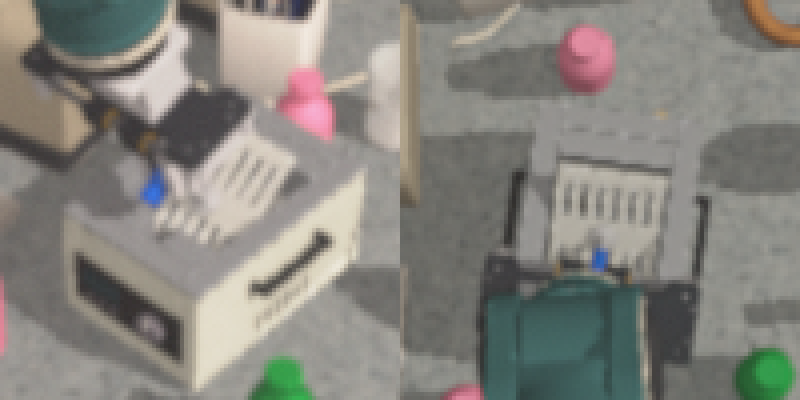

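The plate is in the opening and tilted as planned. The far end is inside the far lip and the forces are low, so I'll continue.

Run:
```python
from go import *
ok=True
for w in WP[5:9]:
    if ok: ok=not go(*w,v=40)
S=[snap('scene','i2.png'),snap('top','i2t.png')]
cv2.imwrite('pics/i2c.png',np.hstack([cv2.resize(s['frame'][130:230,205:305],(400,400),interpolation=3) for s in S])[:,:,::-1])
```

```text
(-68, 64, 25) ok [547.9  50.1 150.9] t23.3 [548.6  49.6 150.5] F [-0.1  0.3 -3.1] open 12.5 q [-0.71  0.36  0.66  1.94 -0.27  0.85  1.52]
(-75, 63.5, 15) ok [555.6  49.  144.7] t23.7 [555.4  48.9 144.2] F [ 0.2  2.2 -3.8] open 12.6 q [-0.61  0.48  0.63  1.79 -0.33  1.07  1.59]
(-78, 63, 8) ok [562.1  48.1 138.8] t24.1 [561.7  48.2 138.6] F [-0.7  0.8 -3.1] open 12.3 q [-0.54  0.57  0.6   1.68 -0.36  1.21  1.61]
(-79, 62.5, 0) ok [571.1  46.9 130.6] t24.5 [570.8  47.  130.8] F [-1.6  0.9 -2.6] open 12.6 q [-0.47  0.68  0.57  1.55 -0.38  1.38  1.64]
```

View pics/i2c.png

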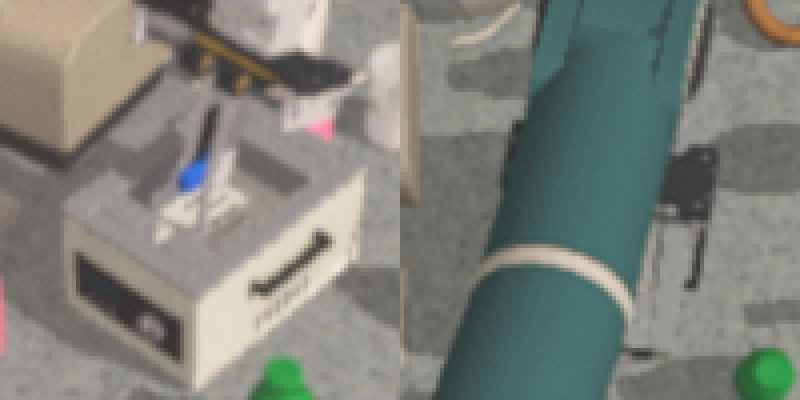

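Run:
```python
from go import *
go(-90,62.5,0,v=15,f=5)
p=np.array(ctrl.get_obs()['position']);loc=Rz(-BA)@(p-[BX,BY,0]);ref=Rz(-BA)@(plate_tcp(-84,62.5,0)[0]-[BX,BY,0])
d=loc-ref;print('contact xf vs nominal -84:',d)
```

```text
(-90, 62.5, 0) STOP [560.2  48.4 130.6] t25.1 [565.6  47.7 130.6] F [ 4.4 -0.9 -0.7] open 12.5 q [-0.48  0.67  0.58  1.56 -0.38  1.37  1.63]
contact xf vs nominal -84: [-0.53455349  0.10814978 -0.03331155]
```

Run:
```python
from go import *
go(-66.3,62.5,0,v=40,f=12)
go(-66.3,58,0,v=15,f=3)
ctrl.open_gripper();ctrl.pause(.3);st()
p=np.array(ctrl.get_obs()['position']);ax=Ro.from_rotvec(ctrl.get_obs()['tool_rot']).as_matrix()[:,2]
ctrl.move_straight(p-ax*60,v=80,f_stop=8);st()
q=p-ax*60; ctrl.move_straight(q+[0,0,150],v=200)
o=ctrl.get_obs();ctrl.move_joints([-1.29,0.417,-0.01,1.614,0.005,1.111,-0.053]);ctrl.pause(.3);st()
import pickle
S=[snap('scene','e.png'),snap('top','et.png')];pickle.dump(S,open('s1.pkl','wb'))
cv2.imwrite('pics/ec.png',np.hstack([cv2.resize(s['frame'][140:230,a:a+90],(400,400),interpolation=3) for s,a in zip(S,(215,215))])[:,:,::-1])
np.set_printoptions(precision=1,suppress=True)
for c,s in zip(('scene','top'),S):
    for n,z in(('plate_grip',144),('red_bottle_mid',56.5),('blue_bottle_mid',56.5),('yellow_bottle_mid',56.5)):
        print(c,n,[(round(r['p'],2),r['point'],atz(s,r['point'],z)[:2]) for r in ctrl.place_of(c,n)[:4]])
    h=cv2.cvtColor(s['frame'],cv2.COLOR_RGB2HSV);k=((h[...,0]>100)&(h[...,0]<125)&(h[...,1]>150)&(h[...,2]>90)).astype(np.uint8)
    nn,l,stt,ce=cv2.connectedComponentsWithStats(k)
    for j in range(1,nn):
        w=atz(s,ce[j],146)
        if stt[j,4]>15 and np.hypot(w[0]-BX,w[1]-BY)<60: print('blue bar in bath frame',Rz(-BA)@(w-[BX,BY,0]))
```

```text
(-66.3, 62.5, 0) ok [583.7  45.1 130.6] t25.7 [583.6  45.1 130.4] F [ 0.1  0.4 -3.8] open 12.4 q [-0.46  0.7   0.57  1.51 -0.39  1.4   1.64]
(-66.3, 58, 0) STOP [583.7  45.1 126.1] t26.0 [583.9  45.6 128. ] F [2.2 1.8 4.3] open 12.8 q [-0.46  0.71  0.57  1.51 -0.39  1.4   1.64]
t27.6 [583.5  45.4 127.5] F [ 0.9 -0.9  0. ] open 93.9 q [-0.46  0.71  0.57  1.51 -0.39  1.4   1.64]
t28.5 [603.6  42.6 183.5] F [-0.5 -0.  -0.1] open 94.1 q [-0.44  0.69  0.59  1.41 -0.37  1.51  1.62]
t32.2 [198.4 592.4 205.5] F [ 0.4 -0.6 -0.4] open 94.0 q [-1.29  0.42 -0.01  1.61  0.    1.11 -0.05]
scene plate_grip [(0.55, [258.5, 170.2], array([589.1,  44.1]))]
scene red_bottle_mid [(0.91, [197.3, 203.9], array([420.6, 167.2])), (0.85, [275.4, 231.9], array([ 466.2, -104. ])), (0.74, [279.3, 162.3], array([750.3,  61.4])), (0.63, [182.5, 173.4], array([505. , 303.5]))]
scene blue_bottle_mid [(0.72, [135.5, 161.5], array([456. , 481.9]))]
scene yellow_bottle_mid [(0.87, [157.6, 181.8], array([423.5, 344.3]))]
blue bar in bath frame [ -0.2  -1.4 146. ]
top plate_grip [(0.86, [258.0, 182.1], array([598.5,  36.2]))]
top red_bottle_mid [(0.73, [248.7, 143.2], array([761.6,  73.3])), (0.71, [189.3, 212.3], array([495. , 291.2])), (0.63, [296.2, 225.1], array([ 452.8, -107.7])), (0.57, [219.8, 233.0], array([419.6, 175.2]))]
top blue_bottle_mid [(0.68, [143.9, 225.8], array([441.5, 461.5])), (0.63, [322.1, 169.5], array([ 663.8, -205.2]))]
top yellow_bottle_mid [(0.76, [180.3, 232.8], array([417.9, 322.7]))]
blue bar in bath frame [  0.3  -1.8 146. ]
```

View pics/ec.png

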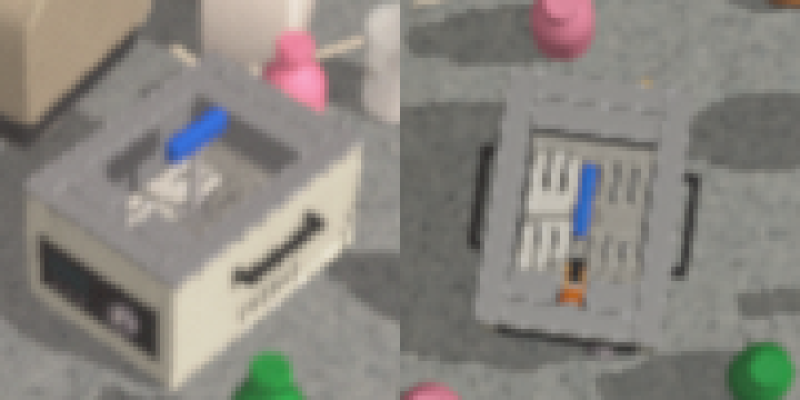

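The blue bar centre is at bath (0,-1.6) mm in both cameras. The plate lies flat under both lips, with the black roller on it at the front, crop (576,268). One last look at the tray before handing in.

Run:
```python
import cv2,numpy as np
a=cv2.imread('pics/e.png');b=cv2.imread('pics/et.png')
cv2.imwrite('pics/tr.png',np.hstack([cv2.resize(a[125:225,110:210],(400,400),interpolation=3),cv2.resize(b[180:260,120:200],(400,400),interpolation=3)]))
```

```text
(no output)
```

View pics/tr.png

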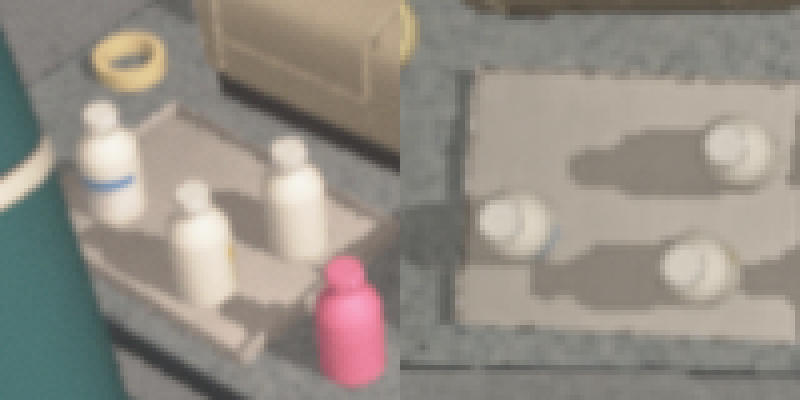

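All three bottles stand upright in the tray. The one I placed is at crop (297,200), and the blue- and yellow-banded ones are where they were. I'm handing in.

```bash
python3 -c "
from plant import ctrl
ctrl.job_done()"
```

```text
the job is handed in; nothing more can be done
```

The job is handed in: the bottle from the bath stands in the tray with the other two, and the shelf plate is fitted in the bath. It took about 32 s of the 64 s; no verdict is reported.

**Bottle:** I gripped it by the cap, lifted it out and set it down in the tray at about world (500, 298) mm. The last picture shows it upright, with the blue- and yellow-banded bottles where they were. Its red band was never visible in any picture. I chose it as the only white bottle standing in the bath; the look-alikes were pink and green.

**Plate:** I held the blue bar with the gripper leaning 20 degrees and fed the front end in under the arm at about 40 degrees. Then I lowered the far end past the rim and touched the front wall, which was within about 0.5 mm of where I expected it. I slid the plate back 18 mm to centre and pressed it down until it met the ledges.

**Last checks:**
- **Centring:** the bar centre is at bath x -0.2 and 0.3 mm, y -1.4 and -1.8 mm (scene and top cameras). That is inside the 6 and 7 mm limits.
- **Fit:** the plate looks flat, with both ends under the lips and the roller on it. I did not measure the hold-down angle or the force on the plate.
- **Robot:** it is clear of everything, back at its start pose.
- **Disagreement:** the network's plate-grip point from the top camera was about 11 mm off the bar's colour centroid. I went with the centroid, since both cameras and the wall touch agreed with it.
- **Not re-measured:** the vials and the wash bottle; the gripper only worked above or well clear of them.

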